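# Lengthen a drilled bench rest by one hole

## Robot

A 7-joint arm with a two-finger parallel gripper is mounted at the origin on the work surface. World frame = base frame: x ahead of the robot, y to its left, z up, the work surface at z = 0. Lengths are in m, angles in rad, forces in N, time in s.
With the tool pointing down it reaches from about 0.4 to 0.875 m from the base axis. Payload 4.4 kg.
Tool frame: the origin (TCP) lies on the centre line of the jaws, within the pads' length; the fingertips stand 14 mm ahead of it and the grasp point (between the pads) lies 5 mm behind it (arm.nose_length is the z of the fingertips in the tool frame, in m); z points along the fingers, y is the line along which they close (so a half turn about z gives the same grasp; the last joint's range is limited). The gripper opens to 85 mm and grips with 20 to 120 N. Pads are 22 mm wide; open, the fingers measure 114 mm over their backs; the gripper's body (76 mm by 85 mm) begins 54 mm behind the grasp point. The pads swing forward as they close: fully open they stand 13 mm farther back than shut.
Start: joints at [1.277, 0.628, 0.038, 1.517, -0.027, 0.996, -0.02], TCP at [0.147, -0.633, 0.245] pointing down, gripper open.
Joint ranges: [-3.06, 3.06], [-0.37, 2.12], [-1.25, 1.32], [0.18, 2.47], [-1.1, 4.24], [0.23, 1.98], [-2.94, 2.94]. Speed limits (rad/s): [2.57, 2.57, 3.14, 3.14, 3.14, 3.14, 3.14].

## Interface

Orientations are given as a unit quaternion [w, x, y, z].
In Python, from cell import arm gives the robot as it stands. The module is installed in compiled form; this text tells all that it offers.
- The arm moves only by the tool apply_moves, never from a script. Its arguments are lists of equal length, an entry for each row: "translation": the shift along the world's x, y, z each as a share of 0.12 m, from -1 to 1, a list of three; "angular": the turn, a rotation vector about the world's x, y, z each as a share of 90 degrees, from -1 to 1, a list of three. In form: {"translation": [[tx, ty, tz], ...], "angular": [[ax, ay, az], ...]}. A call has 1 to 5 rows; each row is the pose to reach, as a shift and turn from the pose commanded when the call began; what a row does not reach only later rows make up. A row lasts 1/10 s, in which the tool goes at most 50 mm and 8.59 degrees, less where a joint would pass 70% of its speed; a pose out of reach is approached as far as the arm can. A call with a number of a shift or a turn outside -1 to 1 is refused whole. A call with a gripper value outside its range is refused whole. "jaw" is the opening, from -1 (shut) to 1 (fully open), set as the call begins (left out, the last holds). The fingers move at their own pace and stop on an object; "newtons" is the grip in N (left out, the last holds). Time passes only in rows, so rows that repeat a pose let the fingers close. It gives the time, the measured TCP pose, the force, the opening and the grip force at its end, in the units of the state.
- arm.observe(): the state, without advancing time (a new reading comes with each control period).
- arm.capture(name): name is "side" or "top"; returns the picture (400x640x3 uint8, blue, green, red); there is no depth.
- arm.camera_model(name): a dict with "K" (3x3 intrinsics, pixels), "dist" ([k1, k2, p1, p2, k3] as OpenCV has them; the pictures are not rectified), "pose" (4x4, takes a point from camera to world coordinates). Camera axes: x right, y down, z forward; pixel columns grow to the right and rows downward; lengths in m; the calibration is good to about 2 mm. A picture is of the moment at which its call begins. camera_model takes no time and is no camera call.
- arm.sign_off(): hands the job in; it is judged then, once.
Trained networks look in the newest picture that a camera, given by its name, has taken for a name from the list of things; names that differ only in an ending like _2 or _b are one class to them, and where a whole thing is asked for, a point or a joint stands for the part that bears it (a point fixed in the world has none). Each returns a list of dicts, best first, with "confidence" (0 to 1); they miss things now and then, are a little off and sometimes report something else, mostly with a low value. They report only what shows in the picture. A call takes as long as a camera call.
- arm.spot_in(camera, target): "extent" ([left, top, right, bottom] in pixels, round what is visible of it).
- arm.landmark_of(camera, target): "position" ([column, row] in pixels: a listed point, or the origin of a listed thing).
The state is a dict: "time_s": time; "joint_positions": joint angles; "joint_velocities": joint speeds; "joint_efforts": joint torques, N m; "position": TCP position; "orientation": TCP orientation; "contact_force": force on the tool from outside, world axes, zero at the start; "ft_torque": the same for the moment, N m; "width": finger opening in m; "finger_force": force on a finger pad.
Only numpy, scipy, OpenCV 4.12 (cv2) and the standard library are available. Lean on these libraries where they do the work, as an engineer would, in place of code of your own. Each camera call takes 0.05 s, during which the arm holds its last target. There are 200 camera calls.

## Task

The bar-stock rest on the jeweller's bench has to be one hole longer: pull up the spring knob of the lock pin, slide the sleeve away from the fixed V-block, and let the pin drop fully home in the very next hole; the spacing is not marked, so look or feel for it. Leave the other things on the bench where they are. Finish while still gripping the knob with the pin held fully home: do not let go at the end.

Things in the scene. Friction and masses are not known exactly. Their poses are not given: they have to be found in the camera images.
- rail: Square steel rail fixed to the bench, 340 mm long (x -165 to +175), 32 mm wide, top face 48 mm above the bench; a row of holes 12 mm (along x) by 14 mm runs along its top. Origin on the bench under the hole the pin starts in; x runs along the rail away from the fixed V-block, so the sleeve must go towards +x; z up.
- start_hole (a point): Centre of the mouth of the hole the pin starts in, on the rail's top face, fixed. The next hole towards +x lies 40 to 60 mm from it, centre to centre (differs each time, not measured for you; just clear of the sleeve's end at the start); the one after is 35 mm beyond that. Another, on the wrong side, is 40 mm towards -x.
- fixed_v (a point): Top middle of the fixed wooden V-block that belongs to the rail, about 70 mm above the bench, 135 mm towards -x and 72 mm towards +y from the starting hole. It shows which end of the rail is which.
- sleeve (a joint): Travel of the sleeve along the rail's +x, m: 0 at the start; stops at -0.055 and +0.10. The aluminium sleeve (60 mm long, 56 wide, top at 58 mm) straddles the rail, carries lock pin and, on the +y side, a V-block arm reaching out 97 mm and up to 72 mm high. It cannot turn or lift. Slides with 3 N, or 5 N with the pin rubbing on the rail; 1.5 mm play either way when pinned.
- plunger (a joint): Lift of the lock pin, m: 0 home, 0.018 fully up. A spring pushes it down with 5 N (home) to 8 N (up). The round-nosed 9 mm pin reaches 10 mm into its hole: it reads 0.010 when resting on the rail between holes; lift it higher to slide. Rubbing along the rail it drops into the next hole by itself, if the knob is free to go down, and blocks the sleeve.
- knob (a point): Middle of the lock pin's knob: an upright black cylinder, 26 mm in diameter and 30 mm tall, its middle 101 mm above the bench when the pin is home (spans 86 to 116 mm). It moves with sleeve and pin. Under it a 12 mm neck and the pin's guide, 24 mm across, up to 72 mm high.
- bar: Loose round steel bar, 18 mm in diameter, 200 mm long, lying beside the rail on its -y side. Origin under its middle. To be left alone.
- goblet: Loose small metal cup, 48 mm wide, 50 mm high, on the rail's +y side. Origin at its underside. To be left alone.
- block: Loose dark wooden block 50 x 35 x 30 mm on the rail's +y side. Origin at its underside. To be left alone.
- hammer: Loose hammer lying on the left of the bench. To be left alone.
- driver: Loose screwdriver lying on the right of the bench. To be left alone.
- tin: Loose grey can, 60 mm wide, 90 mm high, right of the rail. To be left alone.
- jar: Loose glass jar, 54 mm wide, 70 mm high, left of the rail. To be left alone.

How it is judged:
On the way, in this order (a step that is already met when the one before it is completed fails the run):
1. the pin is pulled clear of its first hole (value of joint plunger above 0.0095 m and value of joint sleeve below 0.012 m), for 0.05 s.
2. the sleeve is slid away from the fixed V-block (value of joint sleeve above 0.015 m), for 0.05 s.
3. the pin drops home in the next hole (value of joint plunger below 0.002 m and value of joint sleeve between 0.034 and 0.066 m), for 0.2 s.
At the end, for the whole second after the job is handed in: The pin is home (lift under 2 mm) in the first hole beyond the one it started in, on the side away from the fixed V-block (sleeve 34 to 66 mm from its start, which only that hole allows), the sleeve is still, and the fingers are still gripping the knob with more than 4 N through the last second (all of step 3 and velocity of joint sleeve between -0.01 and 0.01 m/s and contact force between the fingers and plunger above 4 N); the arm keeps its last pose, push and grip.
It fails at once if a loose thing on the bench is moved by more than 20 mm (distance of any of bar, goblet, block, hammer, driver, tin, jar from where it was at the start of the episode above 0.02 m).
It also fails if it takes over 43 s, if anything falls off the work surface, if the arm or the gripper's body presses on something with over 40 N, if the wrist force passes 120 N, or if a joint passes its speed limit or range.

## Working session

There is one attempt and no reset: what is moved stays moved. The work goes in short steps, Python scripts to look and compute and a tool call to move; the robot and the scene stay as the last step left them, time stands still between calls to the robot, and variables do not carry over. Pictures are saved under pics/ and viewed, at most 10 in all, crops included, and the job is handed in when it is done.

Besides the shell and the picture viewer there is one more tool, called as a command line: name --argument value ..., lists and objects as JSON in quotes. apply_moves: Moves the arm, as the interface text tells. Its arguments: {"type":"object","properties":{"translation":{"type":"array"},"angular":{"type":"array"},"jaw":{"type":"number"},"newtons":{"type":"number"}},"required":["translation","angular"]}

```bash
mkdir -p pics; cat > h.py <<'E'
import numpy as np, cv2
from cell import arm
def ray(c,px):
    m=arm.camera_model(c);K=np.array(m["K"]);d=np.array(m["dist"]);P=np.array(m["pose"])
    u=cv2.undistortPoints(np.array([[px]],float),K,d)[0,0]
    return P[:3,3],P[:3,:3]@np.array([u[0],u[1],1.])
def atz(c,px,z):
    o,v=ray(c,px);return o+v*(z-o[2])/v[2]
def tri(p1,p2):
    A=np.zeros((3,3));b=np.zeros(3)
    for c,p in (("side",p1),("top",p2)):
        o,v=ray(c,p);v=v/np.linalg.norm(v);M=np.eye(3)-np.outer(v,v);A+=M;b+=M@o
    return np.linalg.solve(A,b)
def proj(c,X):
    m=arm.camera_model(c);P=np.linalg.inv(np.array(m["pose"]))
    r,_=cv2.Rodrigues(P[:3,:3]);return cv2.projectPoints(np.array([X],float),r,P[:3,3],np.array(m["K"]),np.array(m["dist"]))[0][0,0]
E
python3 - <<'E'
from h import *
for c in("side","top"):
    cv2.imwrite(f"pics/{c}0.png",arm.capture(c))
    for t in("knob","start_hole","fixed_v","rail"):
        print(c,t,[(np.round(r["position"],1).tolist(),round(r["confidence"],2)) for r in arm.landmark_of(c,t)[:2]])
s=arm.observe();print(s["time_s"],s["position"],s["orientation"],s["width"],s["contact_force"])
E
```

```text
side knob [([296.5, 172.2], 0.56)]
side start_hole [([302.1, 186.7], 0.73)]
side fixed_v [([341.1, 167.7], 0.69)]
side rail [([295.3, 200.3], 0.7)]
top knob [([340.0, 168.3], 0.67)]
top start_hole [([342.5, 166.1], 0.91), ([464.3, 165.9], 0.23)]
top fixed_v [([383.5, 199.7], 0.82)]
top rail [([338.6, 172.6], 0.75), ([382.8, 200.1], 0.63)]
0.5 [ 0.14682485 -0.6331756   0.24528046] [-4.54034821e-05  9.93519874e-01  1.13658516e-01  6.53051013e-06] 0.08539306671508538 [ 1.03626779 -0.17608993  0.33743145]
```

View pics/side0.png

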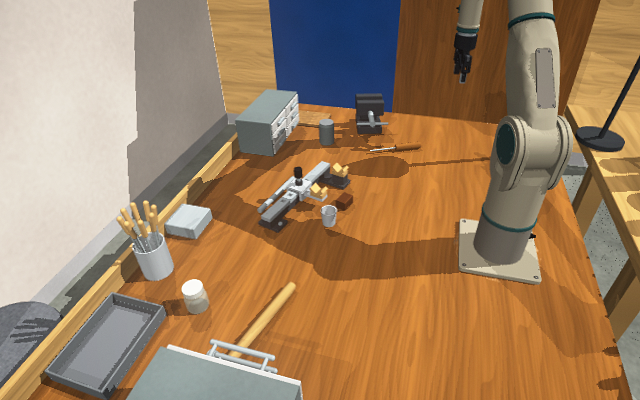

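View pics/top0.png

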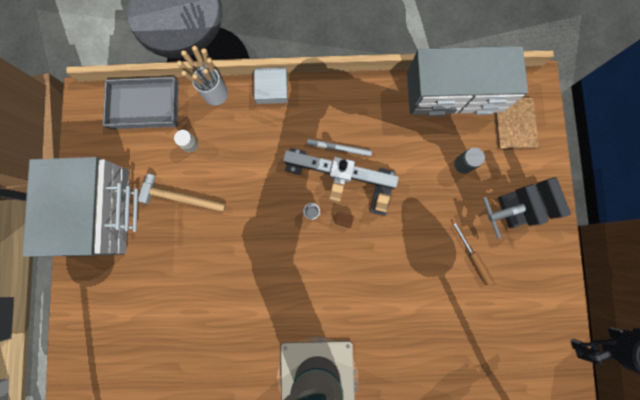

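```bash
python3 - <<'E'
from h import *
k=tri((296.5,172.2),(340,168.3));print("knob",k,atz("top",(340,168.3),.101))
h=tri((302.1,186.7),(342.5,166.1));h2=atz("top",(342.5,166.1),.048);print("hole",h,h2)
f=tri((341.1,167.7),(383.5,199.7));f2=atz("top",(383.5,199.7),.07);print("fix",f,f2)
d=f2-h2;yaw=np.arctan2(d[1],d[0])-np.arctan2(.072,-.135);print(np.degrees(yaw)%360,np.linalg.norm(d[:2]),np.hypot(.135,.072))
for c in("side","top"): print(c,np.array(arm.camera_model(c)["pose"])[:3,3])
E
```

```text
knob [ 0.59547262 -0.08089331  0.10693485] [ 0.59153422 -0.08232107  0.101     ]
hole [ 0.60096053 -0.09457653  0.04517518] [ 0.61010505 -0.09266726  0.048     ]
fix [ 0.49797726 -0.20669039  0.06098375] [ 0.50357248 -0.20418313  0.07      ]
74.38170103959254 0.154223793607724 0.153
side [0.23220533 0.86876705 0.78412246]
top [ 0.35963205 -0.02994191  1.10897472]
```

The side view shows the rail at about (300,190) with the knob at (298,172). In the top view the rail runs from (395,181) at the fixed V end to (287,155), with the knob near (343,165). I'll zoom in on the top view.

```bash
python3 - <<'E'
import cv2
a=cv2.imread("pics/top0.png")[125:225,270:410];b=cv2.imread("pics/side0.png")[150:240,245:365]
a=cv2.resize(a,None,fx=4,fy=4,interpolation=2);b=cv2.resize(b,(560,420),interpolation=2)[:200+0 or 420]
cv2.imwrite("pics/topz.png",a);cv2.imwrite("pics/sidez.png",b)
E
```

```text
(no output)
```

View pics/topz.png

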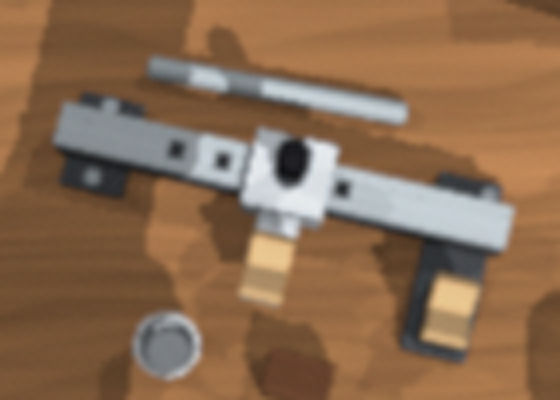

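View pics/sidez.png

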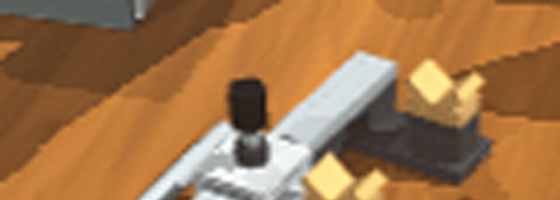

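The top zoom shows the next hole at zoom (223,160), the one after at (177,149), the wrong-side hole at (343,188) and the knob near (292,160). In the side zoom the knob centre is near (248,104).

```bash
python3 - <<'E'
from h import *
T=lambda u,v:(270+u/4-.4,125+v/4-.4)
n2,n1,w=[atz("top",T(*p),.048) for p in((177,149),(223,160),(343,188))]
e1,e2=[atz("top",T(*p),.048) for p in((60,127),(510,230))]
print(n2,n1,w,np.linalg.norm(n2-n1),np.linalg.norm(n1-w)-.04)
d=n2-w;print("yaw",np.degrees(np.arctan2(d[1],d[0])),"ends",np.degrees(np.arctan2(*(e1-e2)[[1,0]])),np.linalg.norm(e1-e2))
u=(n2-w)/np.linalg.norm(n2-w);print("start hole",w+u*.04,n2-u*.035*1-u*0)
print("knob top z=.101",atz("top",T(292,161),.101), "tri",tri((245+248/4.667-.4,150+104/4.667-.4),T(292,161)))
E
```

```text
[ 0.62563098 -0.00874782  0.048     ] [ 0.6162378  -0.04238311  0.048     ] [ 0.59240363 -0.12972402  0.048     ] 0.03492227095375209 0.050534531093940564
yaw 74.64184767634315 ends 74.99042365401783 0.3392017057391408
start hole [ 0.6029977  -0.09115245  0.048     ] [ 0.61636117 -0.04249793  0.048     ]
knob top z=.101 [ 0.60115743 -0.08994841  0.101     ] tri [ 0.6005429  -0.08989539  0.10263474]
```

apply_moves --translation '[[0.25, 0.3, 0], [0.5, 0.6, 0], [0.76, 0.9, 0], [0.76, 0.9, 0]]' --angular '[[0, 0, -0.02], [0, 0, -0.04], [0, 0, -0.063], [0, 0, -0.063]]'

```text
time_s: 0.9
position: [0.2448, -0.5192, 0.2454]
orientation: [-0.002, 0.998, 0.069, 0.002]
contact_force: [1.1, -0.6, 0.0]
width: 0.0852
finger_force: 0.0
```

apply_moves --translation '[[0.25, 0.3, 0], [0.5, 0.6, 0], [0.76, 0.9, 0], [0.76, 0.9, 0]]' --angular '[[0, 0, -0.02], [0, 0, -0.04], [0, 0, -0.063], [0, 0, -0.063]]'

```text
time_s: 1.3
position: [0.3352, -0.4112, 0.2454]
orientation: [-0.002, 1.0, 0.02, 0.002]
contact_force: [1.0, 0.5, 0.1]
width: 0.0853
finger_force: 0.0
```

apply_moves --translation '[[0.25, 0.3, 0], [0.5, 0.6, 0], [0.76, 0.9, 0], [0.76, 0.9, 0]]' --angular '[[0, 0, -0.02], [0, 0, -0.04], [0, 0, -0.063], [0, 0, -0.063]]'

```text
time_s: 1.7
position: [0.4259, -0.3031, 0.2454]
orientation: [-0.002, 1.0, -0.029, 0.002]
contact_force: [0.1, -0.4, -0.1]
width: 0.0858
finger_force: 0.0
```

apply_moves --translation '[[0.25, 0.3, 0], [0.5, 0.6, 0], [0.76, 0.9, 0], [0.76, 0.9, 0]]' --angular '[[0, 0, -0.02], [0, 0, -0.04], [0, 0, -0.063], [0, 0, -0.063]]'

```text
time_s: 2.1
position: [0.5166, -0.1948, 0.2453]
orientation: [-0.002, 0.997, -0.079, 0.002]
contact_force: [-0.8, -0.3, -0.3]
width: 0.0857
finger_force: 0.0
```

apply_moves --translation '[[0.24, 0.29, 0], [0.48, 0.58, -0.1], [0.71, 0.87, -0.3], [0.71, 0.87, -0.45], [0.71, 0.87, -0.45]]' --angular '[[0, 0, -0.02], [0, 0, -0.045], [0, 0, -0.068], [0, 0, -0.068], [0, 0, -0.068]]'

```text
time_s: 2.6
position: [0.5954, -0.0963, 0.1886]
orientation: [0.0, 0.991, -0.136, -0.003]
contact_force: [-0.3, -1.3, -0.3]
width: 0.0852
finger_force: 0.0
```

```bash
python3 - <<'E'
from h import *
s=arm.observe();print(s["position"],s["orientation"],s["width"],s["contact_force"])
a=arm.capture("side");b=arm.capture("top");
cv2.imwrite("pics/c1.png",np.hstack([cv2.resize(x,(400,480),interpolation=2) for x in(a[110:230,245:345],b[115:235,290:390])]))
p=s["position"];print(proj("side",p),proj("top",p),proj("side",(.602,-.0905,.101)),proj("top",(.602,-.0905,.101)))
E
```

```text
[ 0.59544348 -0.09627356  0.18860197] [ 2.09818211e-04  9.90761859e-01 -1.35586123e-01 -2.70160103e-03] 0.08521459051109516 [-0.34034784 -1.324676   -0.30543804]
[298.25750773 146.85780552] [346.8828174  158.87957068] [297.31660517 172.14189962] [342.78578569 164.54964326]
```

View pics/c1.png

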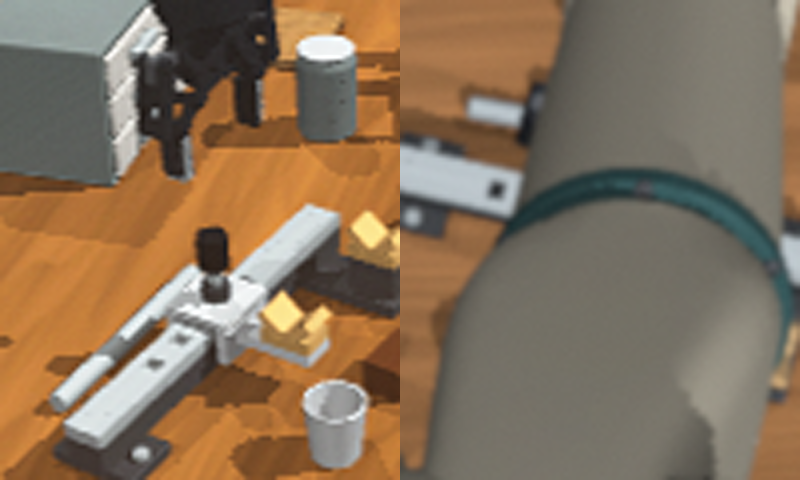

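The side view shows the knob at about (298,172) as expected, with the open fingers above it in line with the rail. The arm hides the knob in the top view.

apply_moves --translation '[[0, 0, 0], [0, 0, 0]]' --angular '[[0, 0, 0], [0, 0, 0]]'

```text
time_s: 2.9
position: [0.597, -0.0985, 0.1927]
orientation: [0.0, 0.99, -0.138, 0.001]
contact_force: [-0.2, 0.2, -0.0]
width: 0.0855
finger_force: 0.0
```

apply_moves --translation '[[0.04, 0.065, -0.2], [0.04, 0.065, -0.5], [0.04, 0.065, -0.7], [0.04, 0.065, -0.8], [0.04, 0.065, -0.8]]' --angular '[[0, 0, 0], [0, 0, 0], [0, 0, 0], [0, 0, 0], [0, 0, 0]]'

```text
time_s: 3.4
position: [0.6008, -0.0895, 0.0945]
orientation: [0.0, 0.991, -0.137, -0.001]
contact_force: [-1.2, 1.1, 0.8]
width: 0.0851
finger_force: 0.0
```

```bash
python3 - <<'E'
from h import *
a=arm.capture("side");s=arm.observe();print(s["position"],s["contact_force"])
cv2.imwrite("pics/c2.png",cv2.resize(a[130:220,250:350],(700,600)[:1]+(600,),interpolation=2))
E
```

```text
[ 0.60176913 -0.08960203  0.09570814] [-0.12060563  0.17412988  0.65645381]
```

View pics/c2.png

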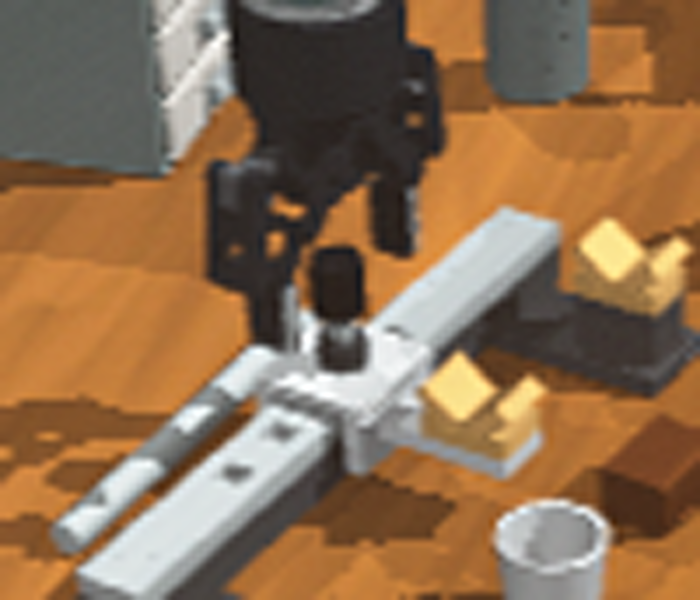

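The fingers straddle the knob, with tips near zoom (275,340) and (395,250) and the knob at (337,283), so it is well centred. Closing now.

apply_moves --translation '[[0, 0, 0], [0, 0, 0], [0, 0, 0], [0, 0, 0], [0, 0, 0]]' --angular '[[0, 0, 0], [0, 0, 0], [0, 0, 0], [0, 0, 0], [0, 0, 0]]' --jaw -1 --newtons 50

```text
time_s: 3.95
position: [0.602, -0.0893, 0.0962]
orientation: [0.0, 0.991, -0.137, 0.001]
contact_force: [-1.9, 0.2, 5.8]
width: 0.0245
finger_force: 48.8
```

apply_moves --translation '[[0, 0, 0], [0, 0, 0], [0, 0, 0], [0, 0, 0], [0, 0, 0]]' --angular '[[0, 0, 0], [0, 0, 0], [0, 0, 0], [0, 0, 0], [0, 0, 0]]'

```text
time_s: 4.45
position: [0.602, -0.0893, 0.0962]
orientation: [0.0, 0.991, -0.137, 0.001]
contact_force: [-1.4, -1.2, 6.6]
width: 0.0249
finger_force: 48.8
```

apply_moves --translation '[[0, 0, 0.04], [0, 0, 0.08], [0, 0, 0.12], [0, 0, 0.12], [0, 0, 0.12]]' --angular '[[0, 0, 0], [0, 0, 0], [0, 0, 0], [0, 0, 0], [0, 0, 0]]'

```text
time_s: 4.95
position: [0.6019, -0.0892, 0.1096]
orientation: [0.0, 0.991, -0.137, 0.0]
contact_force: [3.5, -1.6, -7.1]
width: 0.025
finger_force: 49.4
```

apply_moves --translation '[[0.015, 0.05, 0], [0.03, 0.11, 0], [0.05, 0.18, 0], [0.066, 0.241, 0], [0.066, 0.241, 0]]' --angular '[[0, 0, 0], [0, 0, 0], [0, 0, 0], [0, 0, 0], [0, 0, 0]]'

```text
time_s: 5.45
position: [0.6106, -0.0572, 0.1097]
orientation: [-0.001, 0.991, -0.136, 0.001]
contact_force: [4.8, 1.0, -9.0]
width: 0.0247
finger_force: 49.6
```

```bash
python3 - <<'E'
from h import *
a=arm.capture("side");s=arm.observe();print(s["position"],s["contact_force"])
cv2.imwrite("pics/c3.png",cv2.resize(a[130:220,250:350],(700,600),interpolation=2))
E
```

```text
[ 0.61049134 -0.0575313   0.10973117] [ 5.15529283  0.73905347 -8.72797711]
```

View pics/c3.png

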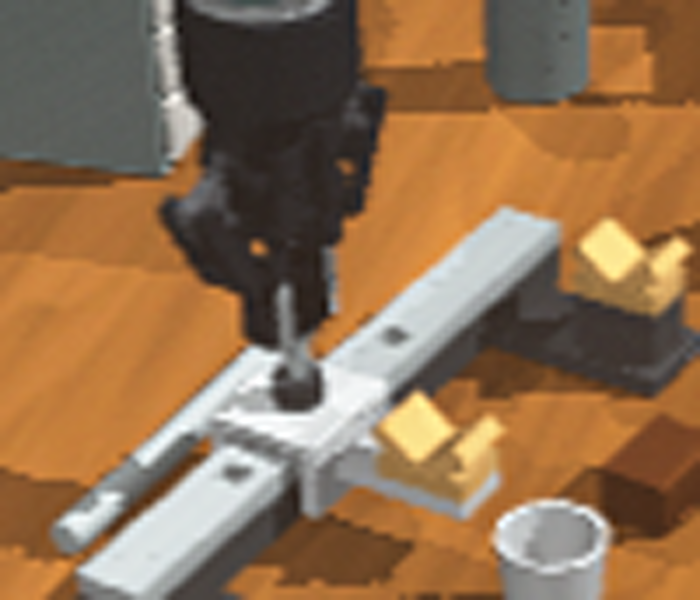

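The side view shows the sleeve has moved along, with its neck at zoom (288,320), the pin up and the start hole exposed at (397,332). I'll stop just short of the next hole, lower the pin onto the rail, then rub forward.

apply_moves --translation '[[0.015, 0.05, 0], [0.036, 0.11, 0], [0.036, 0.11, 0], [0.036, 0.11, -0.03], [0.036, 0.11, -0.05]]' --angular '[[0, 0, 0], [0, 0, 0], [0, 0, 0], [0, 0, 0], [0, 0, 0]]'

```text
time_s: 6.0
position: [0.6139, -0.0454, 0.1036]
orientation: [-0.001, 0.991, -0.137, -0.0]
contact_force: [2.1, 3.0, -1.8]
width: 0.0248
finger_force: 50.5
```

apply_moves --translation '[[0, 0, 0], [0, 0, 0]]' --angular '[[0, 0, 0], [0, 0, 0]]'

```text
time_s: 6.2
position: [0.6139, -0.0453, 0.1036]
orientation: [-0.001, 0.991, -0.137, -0.0]
contact_force: [3.3, 4.1, -5.4]
width: 0.0247
finger_force: 49.9
```

apply_moves --translation '[[0.004, 0.016, -0.01], [0.004, 0.016, -0.03], [0.004, 0.016, -0.03], [0.004, 0.016, -0.03]]' --angular '[[0, 0, 0], [0, 0, 0], [0, 0, 0], [0, 0, 0]]'

```text
time_s: 6.6
position: [0.6143, -0.0441, 0.0994]
orientation: [-0.0, 0.991, -0.137, -0.0]
contact_force: [3.2, 2.3, -8.6]
width: 0.0244
finger_force: 49.9
```

apply_moves --translation '[[0, 0, -0.01], [0, 0, -0.025], [0, 0, -0.025], [0, 0, -0.025]]' --angular '[[0, 0, 0], [0, 0, 0], [0, 0, 0], [0, 0, 0]]'

```text
time_s: 7.0
position: [0.6143, -0.0441, 0.0969]
orientation: [-0.0, 0.991, -0.137, -0.0]
contact_force: [1.9, 5.0, -5.3]
width: 0.0244
finger_force: 50.3
```

```bash
python3 - <<'E'
from h import *
a=arm.capture("side");s=arm.observe();print(s["position"],s["contact_force"])
cv2.imwrite("pics/c4.png",cv2.resize(a[130:220,250:350],(700,600),interpolation=2))
E
```

```text
[ 0.61430664 -0.04407904  0.09690395] [ 2.90508925  4.96991332 -5.1575701 ]
```

View pics/c4.png

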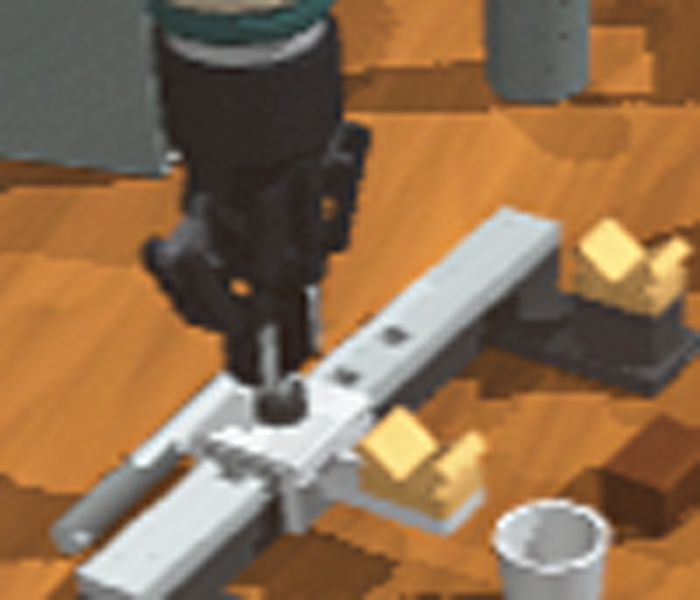

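The sleeve now covers the next hole, both passed holes at (345,375) and (397,333) are exposed, and the pin is nearly home. I'll press down to the stop.

apply_moves --translation '[[0, 0, -0.01], [0, 0, -0.015], [0, 0, -0.015], [0, 0, -0.015]]' --angular '[[0, 0, 0], [0, 0, 0], [0, 0, 0], [0, 0, 0]]'

```text
time_s: 7.45
position: [0.6144, -0.0441, 0.0962]
orientation: [-0.001, 0.991, -0.137, 0.0]
contact_force: [0.2, 5.8, 2.7]
width: 0.025
finger_force: 51.0
```

apply_moves --translation '[[0.003, 0.012, -0.01], [0.003, 0.012, -0.01], [0.003, 0.012, -0.01], [0.003, 0.012, -0.01], [0.003, 0.012, -0.01]]' --angular '[[0, 0, 0], [0, 0, 0], [0, 0, 0], [0, 0, 0], [0, 0, 0]]'

```text
time_s: 7.95
position: [0.6145, -0.0438, 0.0961]
orientation: [-0.0, 0.991, -0.137, 0.0]
contact_force: [-1.7, 4.0, 11.4]
width: 0.0249
finger_force: 51.6
```

```bash
python3 - <<'E'
from h import *
a=arm.capture("side");s=arm.observe();print(s["position"],s["contact_force"],s["finger_force"])
print([arm.landmark_of("side","knob")[:1],proj("side",(.6145,-.043,.101))])
E
```

```text
[ 0.61448131 -0.04390204  0.09608547] [-3.01810879  2.11731918 10.42931941] 51.60399913787842
[[{'position': [290.1, 179.9], 'confidence': 0.56}], array([288.2985295 , 180.13159913])]
```

apply_moves --translation '[[0.005, 0.016, 0], [0.009, 0.032, 0], [0.009, 0.032, 0], [0.009, 0.032, 0]]' --angular '[[0, 0, 0], [0, 0, 0], [0, 0, 0], [0, 0, 0]]'

```text
time_s: 8.45
position: [0.615, -0.042, 0.0961]
orientation: [0.001, 0.99, -0.138, -0.0]
contact_force: [-4.4, 0.9, 11.2]
width: 0.0248
finger_force: 51.7
```

apply_moves --translation '[[0.003, 0.012, 0], [0.007, 0.024, 0], [0.007, 0.024, 0], [0.007, 0.024, 0]]' --angular '[[0, 0, 0], [0, 0, 0], [0, 0, 0], [0, 0, 0]]'

```text
time_s: 8.85
position: [0.6154, -0.0406, 0.0961]
orientation: [0.002, 0.99, -0.138, -0.0]
contact_force: [-4.4, -2.3, 11.5]
width: 0.0247
finger_force: 51.8
```

apply_moves --translation '[[0.003, 0.012, 0], [0.007, 0.024, 0], [0.007, 0.024, 0], [0.007, 0.024, 0]]' --angular '[[0, 0, 0], [0, 0, 0], [0, 0, 0], [0, 0, 0]]'

```text
time_s: 9.25
position: [0.6155, -0.0404, 0.0961]
orientation: [0.003, 0.99, -0.139, -0.001]
contact_force: [-5.9, -6.4, 13.0]
width: 0.0248
finger_force: 52.1
```

Blocked in the direction of travel, so the pin is in the hole. I'll ease off the side load.

apply_moves --translation '[[-0.004, -0.015, 0], [-0.008, -0.03, 0], [-0.008, -0.03, 0], [-0.008, -0.03, 0], [-0.008, -0.03, 0]]' --angular '[[0, 0, 0], [0, 0, 0], [0, 0, 0], [0, 0, 0], [0, 0, 0]]'

```text
time_s: 9.75
position: [0.6154, -0.0406, 0.0961]
orientation: [0.002, 0.99, -0.138, -0.0]
contact_force: [-4.5, -0.9, 12.7]
width: 0.0249
finger_force: 51.9
```

apply_moves --translation '[[0, 0, 0], [0, 0, 0], [0, 0, 0], [0, 0, 0], [0, 0, 0]]' --angular '[[0, 0, 0], [0, 0, 0], [0, 0, 0], [0, 0, 0], [0, 0, 0]]'

```text
time_s: 10.25
position: [0.6154, -0.0406, 0.0961]
orientation: [0.002, 0.99, -0.138, -0.0]
contact_force: [-4.0, -1.3, 11.9]
width: 0.0246
finger_force: 51.9
```

```bash
python3 -c "
from cell import arm
print(arm.observe()['position'],arm.sign_off())"
```

```text
the job is handed in; nothing more can be done
[ 0.61538218 -0.0405877   0.0960836 ] None
```

I moved the sleeve one hole out, about 50 mm, and handed the job in at 10.3 s with the knob still gripped at about 52 N. The pin feels fully home: it went down to its starting height, stopped hard against about 12 N of push, and blocked the sleeve when nudged forward. No verdict came back.

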